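Tip only the green crayons out of a divided caddy

TASK

The next painter needs the green crayons: lift the divided caddy, tip it over its green corner above the pink tub so that both green crayons slide into the tub and every other crayon stays in its own compartment, then stand the caddy level in the middle of its round cork mat again and let go. Leave the tub, the paint jar, the brush and the phone where they are.

Things in the scene. Friction and masses are not known exactly. Their poses are not given: they have to be found in the camera images.
- caddy: loose white plastic tray, 210 mm (its x) by 190 mm (its y), 0.27 kg empty, walls and two crossing dividers 48 mm high, 3 mm thick, making four equal compartments: green crayons at -x,+y, purple +x,+y, blue +x,-y, red -x,-y. Each outer corner is cut off at 45 degrees and has only a low pouring lip. Starts on the mat. Origin: centre of the underside, 4 mm above the table when on the mat; z up
- caddy_floor (a point): centre of the caddy's inner floor, 3 mm above its underside, axes as the caddy's. The crayons are slippery in the tray: level, they stay; with the caddy tipped about 45 degrees straight along one corner's 45 degree diagonal, that corner's crayons slide and roll out over its lip, while the other three pairs lie against full-height walls
- handle (a point): centre of the caddy's grey carrying bar, 94 mm above the underside, over the caddy's centre. The bar lies along the caddy's x, 126 mm long, 22 mm thick, 24 mm high, on two posts 16 mm wide centred 55 mm either side; between them it is open below, down to the divider. Axes as the caddy's
- green_lip (a point): middle of the pouring lip at the green corner, at (-79, +69, +8) mm from the caddy's origin in its axes. The lip is a 73 mm wide ramp rising outwards at 15 degrees to 9 mm above the underside; outwards is the caddy's (-1, +1, 0) direction. The other three corners have the same lip. Axes as the caddy's
- tub: loose bright pink plastic tub, 250 mm (x) by 200 mm (y) outside, 85 mm high, walls 4 mm, with a rim reaching 6 mm further out, open on top, empty, 0.3 kg. Origin: centre of its underside, on the table; z up
- mat: round cork mat fixed on the table, 300 mm across, 4 mm thick. Origin: centre of its underside; z up
- jar: bystander: closed blue paint jar with a white cap, 60 mm across, 75 mm high, standing. Origin: centre of its underside
- brush: bystander: wooden paint brush 190 mm long lying on the table along its x. Origin: under its middle
- phone: bystander: dark phone 72 by 148 by 9 mm lying flat. Origin: centre of its underside
- purple1_mid (a point): centre of a purple crayon: a stubby smooth wax stick with round ends, 60 mm long (its x), 24 mm thick, 22 g; two lie in the caddy's +x, +y compartment at the start
- purple2_mid (a point): centre of a purple crayon: a stubby smooth wax stick with round ends, 60 mm long (its x), 24 mm thick, 22 g; two lie in the caddy's +x, +y compartment at the start
- blue1_mid (a point): centre of a blue crayon: a stubby smooth wax stick with round ends, 60 mm long (its x), 24 mm thick, 22 g; two lie in the caddy's +x, -y compartment at the start
- blue2_mid (a point): centre of a blue crayon: a stubby smooth wax stick with round ends, 60 mm long (its x), 24 mm thick, 22 g; two lie in the caddy's +x, -y compartment at the start
- red1_mid (a point): centre of a red crayon: a stubby smooth wax stick with round ends, 60 mm long (its x), 24 mm thick, 22 g; two lie in the caddy's -x, -y compartment at the start
- red2_mid (a point): centre of a red crayon: a stubby smooth wax stick with round ends, 60 mm long (its x), 24 mm thick, 22 g; two lie in the caddy's -x, -y compartment at the start
- green1_mid (a point): centre of a green crayon: a stubby smooth wax stick with round ends, 60 mm long (its x), 24 mm thick, 22 g; two lie in the caddy's -x, +y compartment at the start
- green2_mid (a point): centre of a green crayon: a stubby smooth wax stick with round ends, 60 mm long (its x), 24 mm thick, 22 g; two lie in the caddy's -x, +y compartment at the start

How it is judged:
By the outcome, as a careful person would: the job done as asked, in the order asked, and still so for the second after the job is handed in, with the robot touching nothing.
It also fails if it takes over 56 s, if anything falls off the work surface, if the arm or the gripper's body presses on something with over 40 N, if the wrist force passes 120 N, or if a joint passes its speed limit or range.

ROBOT

A 7-joint arm with a two-finger parallel gripper is mounted at the origin on the work surface. World frame = base frame: x ahead of the robot, y to its left, z up, the work surface at z = 0. Lengths are in m, angles in rad, forces in N, time in s.
With the tool pointing down it reaches from about 0.4 to 0.85 m from the base axis. Payload 10.4 kg.
Tool frame: the origin (TCP) lies midway between the tips of the shut fingers; the grasp point (between the pads) lies 19 mm behind it; z points along the fingers, y is the line along which they close (so a half turn about z gives the same grasp; the last joint's range is limited). The gripper opens to 87 mm and grips with 3 to 60 N. Pads are 19 mm wide; open, the fingers measure 117 mm over their backs; the gripper's body (75 mm by 190 mm) begins 51 mm behind the grasp point.
Start: joints at [-1.272, 0.332, -0.065, 1.46, 0.022, 1.35, -0.088], TCP at [0.198, 0.593, 0.223] pointing down, gripper open.
Joint ranges: [-2.6, 2.6], [-0.5, 2.12], [-1.47, 1.34], [0.16, 2.42], [-1.27, 4.41], [0.06, 2.06], [-2.6, 2.6]. Speed limits (rad/s): [2.22, 2.22, 2.79, 2.79, 3.14, 3.14, 3.14].

INTERFACE

Orientations are given as a unit quaternion [x, y, z, w].
In Python, from bench import sensors, eyes, order gives the robot as it stands.
- The arm moves only by the tool arm_command, never from a script. Its argument "steps" is a list of rows, each an object with "rot": the turn, a rotation vector about the world's x, y, z in degrees, a list of three; "slide": the shift along the world's x, y, z in m, a list of three; "grip": the opening, from 0 (shut) to 1 (fully open). A call has exactly 8 rows; each row shifts and turns the commanded pose from where the row before left it; what a row does not reach is not made up. A row lasts 1/8 s, in which the tool goes at most 62.5 mm and 10.7 degrees, less where a joint would pass 70% of its speed; a pose out of reach is approached as far as the arm can. A call with a gripper value outside its range is refused whole. The fingers move at their own pace and stop on an object; "newtons" is the grip in N (left out, the last holds). Time passes only in rows, so rows that do not move let the fingers close, or fill a call up. It gives the time, the measured TCP pose, the force, the opening and the grip force at its end, in the units of the state.
- sensors.read_state(): the state, without advancing time (a new reading comes with each control period).
- eyes.camera(name): name is "scene" or "side" or "wrist"; returns a dict with "pixels" (480x640x3 uint8, red, green, blue), "intrinsics" (3x3 intrinsics, pixels), "k1" (the pictures are not rectified: a ray, as slopes to the right and down, at radius r is drawn at 1 + k1 r^2 times it, then the intrinsics apply), "pose" (4x4, takes a point from camera to world coordinates). Camera axes: x right, y down, z forward; pixel columns grow to the right and rows downward; lengths in m; the calibration is good to about 2 mm. A picture is of the moment at which its call begins. There is no depth.
- order.close_job(): hands the job in; it is judged then, once.
Trained networks look in a picture, given as the dict that the camera call returned (one of the last four; its "shot" number tells which), for a name from the list of things; names that differ only in an ending like _2 or _b are one class to them, and where a whole thing is asked for, a point or a joint stands for the part that bears it (a point fixed in the world has none). Each returns a list of dicts, best first, with "conf" (0 to 1); they miss things now and then, are a little off and sometimes report something else, mostly with a low value. They report only what shows in the picture. A call takes as long as a camera call.
- eyes.look_for(name, picture): "bbox" ([left, top, right, bottom] in pixels, round what is visible of it).
The state is a dict: "time": time; "joint_positions": joint angles; "joint_vel": joint speeds; "joint_torque": joint torques, N m; "ee_pos": TCP position; "eef_rot": TCP orientation; "ft_force": force on the tool from outside, world axes, zero at the start; "torque": the same for the moment, N m; "width": finger opening in m; "grip_force": force on a finger pad.
Only numpy, scipy, OpenCV 4.12 (cv2) and the standard library are available. Lean on these libraries where they do the work, as an engineer would, in place of code of your own. Each camera call takes 0.05 s, during which the arm holds its last target. There are 200 camera calls.

## Working session

There is one attempt and no reset: what is moved stays moved. The work goes in short steps, Python scripts to look and compute and a tool call to move; the robot and the scene stay as the last step left them, time stands still between calls to the robot, and variables do not carry over. Pictures are saved under pics/ and viewed, at most 10 in all, crops included, and the job is handed in when it is done.

Besides the shell and the picture viewer there is one more tool, called after ">>>" in YAML: its name, and indented under it one key for each argument. arm_command: Moves the arm, as the interface text tells. Its arguments: {"type":"object","properties":{"steps":{"type":"array","items":{"type":"object","properties":{"rot":{"type":"array","items":{"type":"number"}},"slide":{"type":"array","items":{"type":"number"}},"grip":{"type":"number"}}}},"newtons":{"type":"number"}},"required":["steps"]}

```bash
mkdir -p pics; cat > h.py <<'E'
import numpy as np, cv2
from bench import sensors, eyes, order
from scipy.spatial.transform import Rotation as R
def rays(p,uv):
    K=np.array(p["intrinsics"]);k=p["k1"];T=np.array(p["pose"])
    d=(np.atleast_2d(uv)-K[:2,2])/[K[0,0],K[1,1]]
    s=d.copy()
    for _ in range(30): s=d/(1+k*(s**2).sum(1,keepdims=True))
    return T[:3,3],np.c_[s,np.ones(len(s))]@T[:3,:3].T
def plane(p,uv,z):
    o,d=rays(p,uv); return o+d*((z-o[2])/d[:,2:])
def proj(p,X):
    K=np.array(p["intrinsics"]);T=np.array(p["pose"])
    c=(np.atleast_2d(X)-T[:3,3])@T[:3,:3]; s=c[:,:2]/c[:,2:]
    s=s*(1+p["k1"]*(s**2).sum(1,keepdims=True)); return s*[K[0,0],K[1,1]]+K[:2,2]
def save(p,n): cv2.imwrite(f"pics/{n}.png",p["pixels"][:,:,::-1])
def st():
    s=sensors.read_state(); print({k:np.round(s[k],3).tolist() for k in("time","joint_positions","ee_pos","eef_rot","ft_force","width","grip_force")})
E
python3 - <<'E'
from h import *
st()
for n in("scene","side"):
    p=eyes.camera(n); save(p,n+"0"); print(n,np.round(p["pose"],3).tolist(),p["k1"])
    for t in "caddy handle green_lip tub mat jar brush phone green1_mid purple1_mid blue1_mid red1_mid".split():
        print(t,[(np.round(q["bbox"]).tolist(),round(q["conf"],2)) for q in eyes.look_for(t,p)[:3]])
E
```

```text
{'time': 0.0, 'joint_positions': [-1.272, 0.333, -0.065, 1.461, 0.022, 1.35, -0.088], 'ee_pos': [0.198, 0.593, 0.222], 'eef_rot': [0.16, 0.987, -0.001, -0.0], 'ft_force': [0.246, 0.012, -1.203], 'width': 0.087, 'grip_force': 0.0}
scene [[0.726, 0.568, -0.388, 1.154], [0.688, -0.587, 0.427, -0.63], [0.015, -0.577, -0.817, 1.25], [0.0, 0.0, 0.0, 1.0]] -0.043298330653848256
caddy [([223.0, 250.0, 302.0, 334.0], 0.96)]
handle [([223.0, 249.0, 304.0, 329.0], 0.73)]
green_lip [([226.0, 252.0, 299.0, 328.0], 0.81)]
tub [([313.0, 148.0, 413.0, 239.0], 0.92), ([258.0, 293.0, 272.0, 312.0], 0.46)]
mat [([214.0, 242.0, 313.0, 332.0], 0.8), ([244.0, 294.0, 254.0, 307.0], 0.37)]
jar [([343.0, 260.0, 367.0, 292.0], 0.72)]
brush [([150.0, 321.0, 202.0, 367.0], 0.65)]
phone [([376.0, 138.0, 420.0, 163.0], 0.62), ([234.0, 285.0, 250.0, 304.0], 0.39)]
green1_mid [([268.0, 272.0, 279.0, 285.0], 0.49)]
purple1_mid [([254.0, 291.0, 272.0, 312.0], 0.57)]
blue1_mid [([241.0, 295.0, 253.0, 305.0], 0.62)]
red1_mid [([269.0, 272.0, 280.0, 283.0], 0.34)]
side [[0.952, -0.197, 0.236, 0.342], [-0.307, -0.554, 0.774, -0.872], [-0.021, -0.809, -0.588, 0.768], [0.0, 0.0, 0.0, 1.0]] -0.046605071177582336
caddy [([296.0, 300.0, 403.0, 391.0], 0.71)]
handle [([291.0, 296.0, 402.0, 389.0], 0.79)]
green_lip [([294.0, 296.0, 403.0, 390.0], 0.87)]
tub [([227.0, 185.0, 342.0, 267.0], 0.61)]
mat [([268.0, 301.0, 405.0, 405.0], 0.9)]
jar []
brush [([349.0, 439.0, 426.0, 480.0], 0.56)]
phone [([234.0, 181.0, 256.0, 207.0], 0.71), ([331.0, 357.0, 356.0, 377.0], 0.62)]
green1_mid [([334.0, 318.0, 349.0, 332.0], 0.48)]
purple1_mid [([356.0, 338.0, 378.0, 352.0], 0.57)]
blue1_mid [([372.0, 335.0, 392.0, 354.0], 0.67), ([341.0, 347.0, 367.0, 370.0], 0.61), ([313.0, 326.0, 335.0, 344.0], 0.36)]
red1_mid [([313.0, 325.0, 340.0, 344.0], 0.48)]
```

```bash
python3 - <<'E'
import cv2
a=cv2.imread("pics/scene0.png")[130:390,140:440]; b=cv2.imread("pics/side0.png")[170:430,215:440]
cv2.imwrite("pics/a.png",cv2.resize(a,None,fx=2.3,fy=2.3,interpolation=2)); cv2.imwrite("pics/b.png",cv2.resize(b,None,fx=2.3,fy=2.3,interpolation=2))
E
```

```text
(no output)
```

View pics/a.png

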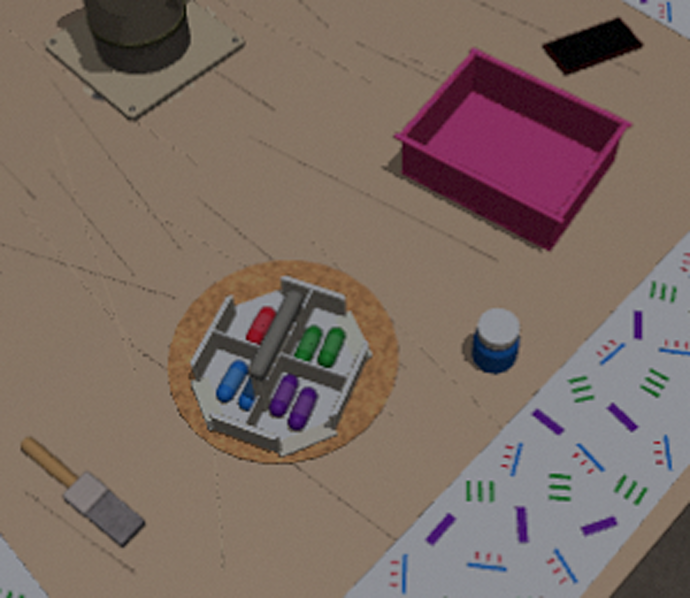

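View pics/b.png

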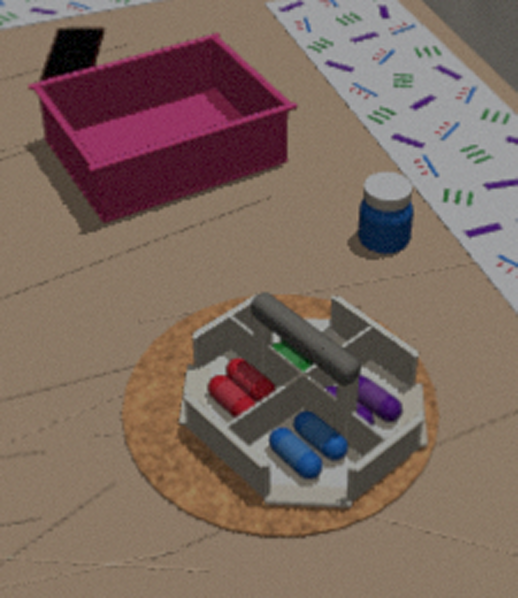

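The scene crop shows the caddy centred near (275,335) on the mat, with its bar running from (293,297) to (260,372) and green at the right. The tub is at upper right with rim corners (475,52), (630,125), (556,222) and (398,137). The jar at (497,340) is right of the caddy. The side crop agrees: bar (265,303)–(350,370), tub rim (33,87), (218,38), (297,107), (93,165). Next I'll fit the poses.

```bash
cat > fit.py <<'E'
from h import *
from scipy.optimize import least_squares
S=eyes.camera("scene");D=eyes.camera("side")
fa=lambda q:np.array(q,float)/2.3+[140,130]; fb=lambda q:np.array(q,float)/2.3+[215,170]
def X(th,L,z0): 
    L=np.array(L,float);c,s=np.cos(th[2]),np.sin(th[2])
    return np.c_[th[0]+c*L[:,0]-s*L[:,1],th[1]+s*L[:,0]+c*L[:,1],z0+L[:,2]]
def fit(L,a,b,z0,t0):
    f=lambda t:np.r_[(proj(S,X(t,L,z0))-fa(a)).ravel(),(proj(D,X(t,L,z0))-fb(b)).ravel()]
    r=least_squares(f,t0,loss="soft_l1"); print(np.round(r.x,4),np.degrees(r.x[2]),"res",np.round(f(r.x),1)); return r.x
# mat circle
for p in(S,D):
    h=cv2.cvtColor(p["pixels"],cv2.COLOR_RGB2HSV)
    bb=eyes.look_for("mat",p)[0]["bbox"]; print("mat bbox centre",plane(p,[[(bb[0]+bb[2])/2,(bb[1]+bb[3])/2]],.004))
for t in("jar","brush","phone"):
    q=eyes.look_for(t,S)
    if q: b=q[0]["bbox"]; print(t,np.round(plane(S,[[(b[0]+b[2])/2,(b[1]+b[3])/2]],.03 if t=="jar" else .005),3))
print("handle ends", [plane(S,fa([p]),.11).round(3) for p in((293,297),(260,372))],[plane(D,fb([p]),.11).round(3) for p in((265,303),(350,370))])
cen=plane(S,fa([(277,335)]),.098)[0]
d=np.diff(plane(S,fa([(293,297),(260,372)]),.098),axis=0)[0]
c=fit([[-.06,0,.094],[.06,0,.094]],[(293,297),(260,372)],[(265,303),(350,370)],.004,[cen[0],cen[1],np.arctan2(d[1],d[0])])
ra=np.array([(475,52),(630,125),(556,222),(398,137)]);P=plane(S,fa(ra),.085);print("tub rim",P.round(3),np.linalg.norm(np.diff(P,axis=0),axis=1).round(3))
d=P[1]-P[0]
rb=plane(D,fb([(33,87),(218,38),(297,107),(93,165)]),.085);print(rb.round(3))
E
python3 fit.py
```

```text
mat bbox centre [[ 0.58384649 -0.23090207  0.004     ]]
mat bbox centre [[ 0.57344849 -0.25077607  0.004     ]]
jar [[ 0.767 -0.038  0.03 ]]
brush [[ 0.534 -0.518  0.005]]
phone [[0.524 0.498 0.005]]
handle ends [array([[ 0.573, -0.2  ,  0.11 ]]), array([[ 0.621, -0.298,  0.11 ]])] [array([[ 0.572, -0.205,  0.11 ]]), array([[ 0.612, -0.307,  0.11 ]])]
[ 0.5936 -0.2439 -1.1537] -66.10253579652675 res [ 2.3 -0.8 -0.5  1.5 -3.6 -0.5  0.8  0.8]
tub rim [[0.439 0.292 0.085]
 [0.693 0.338 0.085]
 [0.725 0.131 0.085]
 [0.472 0.092 0.085]] [0.258 0.209 0.256]
[[0.436 0.287 0.085]
 [0.691 0.328 0.085]
 [0.73  0.131 0.085]
 [0.473 0.095 0.085]]
```

```bash
cat > fit2.py <<'E'
from h import *
from scipy.optimize import least_squares
import sys
def caddyL():
    o=[(-105,43),(-53,95),(53,95),(105,43),(105,-43),(53,-95),(-53,-95),(-105,-43)]
    E=[]
    for i in range(8):
        a,b=o[i],o[(i+1)%8]; E.append((*a,0,*b,0))
        if i%2: E.append((*a,48,*b,48))
        E.append((*a,0,*a,48))
    for y in(-11,11):
        for z in(82,106): E.append((-63,y,z,63,y,z))
    for x in(-63,63):
        for z in(82,106): E.append((x,-11,z,x,11,z))
    E+= [(-105,0,48,105,0,48),(0,-95,48,0,95,48)]
    return np.array(E)/1000.
def tubL():
    E=[]
    for a,b,z in((131,106,85),(125,100,0)):
        c=[(-a,-b),(a,-b),(a,b),(-a,b)]
        for i in range(4): E.append((*c[i],z,*c[(i+1)%4],z))
    return np.array(E)/1000.
def place(th,L,z0):
    c,s=np.cos(th[2]),np.sin(th[2]);return np.c_[th[0]+c*L[:,0]-s*L[:,1],th[1]+s*L[:,0]+c*L[:,1],z0+L[:,2]]
def draw(p,im,E,th,z0,col,f,off):
    for e in E:
        uv=(proj(p,place(th,e.reshape(2,3),z0))+.5-off)*f
        cv2.line(im,*[tuple(int(v) for v in q) for q in uv],col,1,cv2.LINE_AA)
def matfit(pics):
    pts=[]
    for p in pics:
        b=max(eyes.look_for("mat",p),key=lambda q:q["conf"])["bbox"]
        hsv=cv2.cvtColor(cv2.GaussianBlur(p["pixels"],(3,3),0),cv2.COLOR_RGB2HSV)
        m=((hsv[...,1]>115)&(hsv[...,0]>5)&(hsv[...,0]<22)).astype(np.uint8)
        q=np.zeros_like(m);l,t,r,bo=[int(v) for v in b];q[t-8:bo+8,l-8:r+8]=1
        m=cv2.morphologyEx(m*q,cv2.MORPH_OPEN,np.ones((3,3)));m=cv2.morphologyEx(m,cv2.MORPH_CLOSE,np.ones((5,5)))
        cs,_=cv2.findContours(m,cv2.RETR_EXTERNAL,cv2.CHAIN_APPROX_NONE);c=max(cs,key=cv2.contourArea)
        h=cv2.convexHull(c)[:,0,:]; P=plane(p,h+0.0,.004)[:,:2]
        g=lambda t:np.hypot(*(P-t[:2]).T)-t[2]
        r=least_squares(g,[.58,-.24,.15],loss="soft_l1",f_scale=.003);print("mat",r.x.round(4),len(P),np.abs(r.fun).mean().round(4));pts.append(r.x)
    return pts
if __name__=="__main__":
    S=eyes.camera("scene");D=eyes.camera("side"); matfit([S,D])
    cad=[.5936,-.2439,np.radians(-66)];tub=[.582,.212,np.radians(9.3)]
    ims=[]
    for p,off in((S,(205,230)),(D,(260,285))):
        im=cv2.resize(p["pixels"][off[1]:off[1]+125,off[0]:off[0]+150,::-1],None,fx=5,fy=5,interpolation=cv2.INTER_CUBIC)[:, :]
        im=np.ascontiguousarray(im);im=cv2.convertScaleAbs(im,alpha=1.3);draw(p,im,caddyL(),cad,.004,(0,255,255),5,off);ims.append(im)
    cv2.imwrite("pics/c.png",cv2.resize(np.vstack(ims),None,fx=.64,fy=.48) if 0 else np.hstack([cv2.resize(i,(400,333)) for i in ims]))
E
python3 fit2.py
```

```text
mat [ 0.5737 -0.231   0.1475] 43 0.0003
mat [ 0.5758 -0.2305  0.1476] 37 0.0005
```

View pics/c.png

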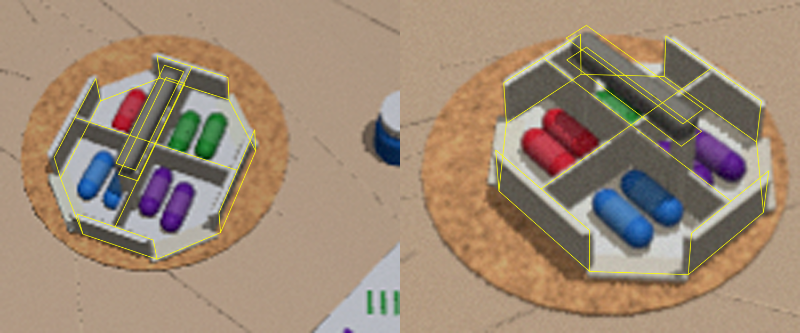

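The mat centre agrees between both cameras at (0.575, -0.231), and the caddy sits off-centre by about 2 cm. The wireframe is close; I'll refine it with the wrist camera. On the way there I'll rehearse the 48° tip above the tub with an empty gripper to check reach.

>>> arm_command:
  steps:
    - {"slide": [0.036,-0.044,0.014],"rot": [0,0,-4.7],"grip": 1}
    - {"slide": [0.036,-0.044,0.014],"rot": [0,0,-4.7],"grip": 1}
    - {"slide": [0.036,-0.044,0.014],"rot": [0,0,-4.7],"grip": 1}
    - {"slide": [0.036,-0.044,0.014],"rot": [0,0,-4.7],"grip": 1}
    - {"slide": [0.036,-0.044,0.014],"rot": [0,0,-4.7],"grip": 1}
    - {"slide": [0.036,-0.044,0.014],"rot": [0,0,-4.7],"grip": 1}
    - {"slide": [0.036,-0.044,0.014],"rot": [0,0,-4.7],"grip": 1}
    - {"slide": [0.036,-0.044,0.014],"rot": [0,0,-4.7],"grip": 1}

```text
time: 2.85
ee_pos: [0.4866, 0.2393, 0.3353]
eef_rot: [0.471, 0.882, 0.0, 0.0]
ft_force: [0.3, 0.1, 0.6]
width: 0.0873
grip_force: 0.0
```

>>> arm_command:
  steps:
    - {"slide": [0.036,-0.044,-0.01],"rot": [0,0,-4.7],"grip": 1}
    - {"slide": [0.036,-0.044,-0.01],"rot": [0,0,-4.7],"grip": 1}
    - {"slide": [0,0,-0.01],"rot": [-7.52,2.74,0],"grip": 1}
    - {"slide": [0,0,-0.01],"rot": [-7.52,2.74,0],"grip": 1}
    - {"slide": [0,0,-0.01],"rot": [-7.52,2.74,0],"grip": 1}
    - {"slide": [0,0,-0.01],"rot": [-7.52,2.74,0],"grip": 1}
    - {"slide": [0,0,0],"rot": [-7.52,2.74,0],"grip": 1}
    - {"slide": [0,0,0],"rot": [-7.52,2.74,0],"grip": 1}

```text
time: 3.85
ee_pos: [0.5577, 0.1535, 0.2746]
eef_rot: [0.493, 0.768, -0.399, 0.09]
ft_force: [0.5, 0.2, -0.2]
width: 0.087
grip_force: 0.0
```

```bash
python3 -c "
from h import *
st();s=sensors.read_state();print(R.from_quat(s['eef_rot']).as_matrix().round(3))"
```

```text
{'time': 3.85, 'joint_positions': [-0.854, 0.703, 0.423, 1.122, 0.318, 1.981, 0.03], 'ee_pos': [0.558, 0.154, 0.275], 'eef_rot': [0.493, 0.768, -0.399, 0.09], 'ft_force': [0.471, 0.233, -0.195], 'width': 0.087, 'grip_force': 0.0}
[[-0.497  0.829 -0.255]
 [ 0.686  0.196 -0.701]
 [-0.532 -0.523 -0.666]]
```

>>> arm_command:
  steps:
    - {"slide": [0.004,-0.05,0.004],"rot": [7.52,-2.74,0],"grip": 1}
    - {"slide": [0.004,-0.05,0.004],"rot": [7.52,-2.74,0],"grip": 1}
    - {"slide": [0.004,-0.05,0.004],"rot": [7.52,-2.74,0],"grip": 1}
    - {"slide": [0.004,-0.05,0.004],"rot": [7.52,-2.74,0],"grip": 1}
    - {"slide": [0.004,-0.05,0.004],"rot": [7.52,-2.74,0],"grip": 1}
    - {"slide": [0.004,-0.05,0.004],"rot": [7.52,-2.74,0],"grip": 1}
    - {"slide": [0.004,-0.05,0.004],"grip": 1}
    - {"slide": [0.004,-0.05,0.004],"grip": 1}

```text
schema error: expected keys rot, slide, grip
```

```bash
python3 - <<'E'
from fit2 import *
st(); W=eyes.camera("wrist"); im=W["pixels"][:,:,::-1].copy()
draw(W,im,caddyL(),[.5936,-.2439,np.radians(-66)],.004,(0,255,255),1,(0,0)); cv2.imwrite("pics/w.png",im)
print(np.round(W["pose"],3).tolist(),W["k1"]); save(W,"wraw")
E
```

```text
{'time': 3.85, 'joint_positions': [-0.854, 0.703, 0.423, 1.122, 0.318, 1.981, 0.03], 'ee_pos': [0.558, 0.154, 0.275], 'eef_rot': [0.493, 0.768, -0.399, 0.09], 'ft_force': [0.471, 0.233, -0.195], 'width': 0.087, 'grip_force': 0.0}
[[0.829, 0.549, -0.102, 0.562], [0.197, -0.458, -0.867, 0.321], [-0.523, 0.699, -0.488, 0.341], [0.0, 0.0, 0.0, 1.0]] 0.005318419295044584
```

View pics/w.png

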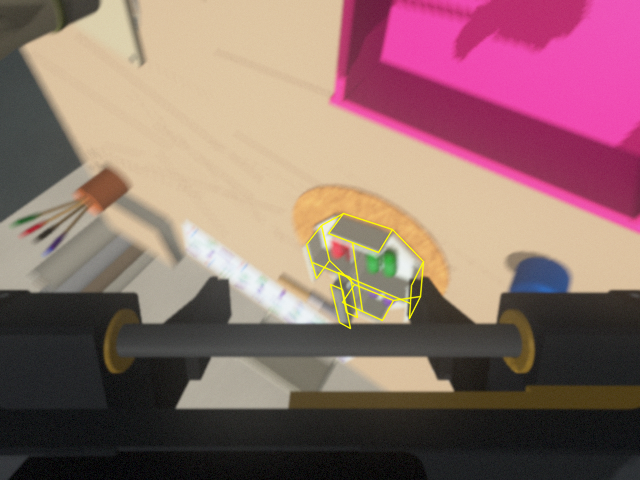

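The move was refused because two rows lacked "rot", so this picture was taken with the tool still tilted over the tub. It shows the pink tub at upper right and the caddy at (370,265). I'll send the move again with complete rows.

>>> arm_command:
  steps:
    - {"slide": [0.004,-0.05,0.004],"rot": [7.52,-2.74,0],"grip": 1}
    - {"slide": [0.004,-0.05,0.004],"rot": [7.52,-2.74,0],"grip": 1}
    - {"slide": [0.004,-0.05,0.004],"rot": [7.52,-2.74,0],"grip": 1}
    - {"slide": [0.004,-0.05,0.004],"rot": [7.52,-2.74,0],"grip": 1}
    - {"slide": [0.004,-0.05,0.004],"rot": [7.52,-2.74,0],"grip": 1}
    - {"slide": [0.004,-0.05,0.004],"rot": [7.52,-2.74,0],"grip": 1}
    - {"slide": [0.004,-0.05,0.004],"rot": [0,0,0],"grip": 1}
    - {"slide": [0.004,-0.05,0.004],"rot": [0,0,0],"grip": 1}

```text
time: 4.9
ee_pos: [0.5894, -0.2493, 0.3079]
eef_rot: [0.541, 0.841, 0.002, 0.001]
ft_force: [0.8, -0.3, 0.1]
width: 0.0871
grip_force: 0.0
```

```bash
python3 - <<'E'
from fit2 import *
st(); W=eyes.camera("wrist"); im=W["pixels"][:,:,::-1].copy()
draw(W,im,caddyL(),[.5936,-.2439,np.radians(-66)],.004,(0,255,255),1,(0,0)); cv2.imwrite("pics/w2.png",im)
import pickle; pickle.dump(W,open("w.pkl","wb"))
E
```

```text
{'time': 4.9, 'joint_positions': [-0.094, 0.367, 0.588, 1.307, -0.203, 1.523, 0.898], 'ee_pos': [0.589, -0.249, 0.308], 'eef_rot': [0.541, 0.841, 0.002, 0.001], 'ft_force': [0.789, -0.253, 0.079], 'width': 0.087, 'grip_force': 0.0}
```

View pics/w2.png

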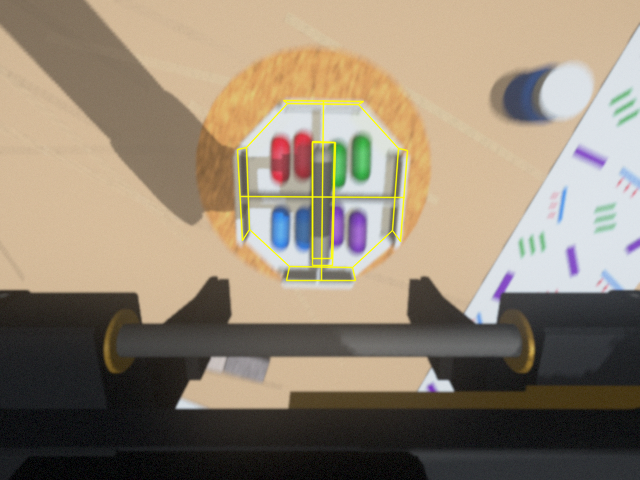

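The overlay fits the caddy closely: bar at column 323, walls at 240 and 403. Zooming in for the remaining few millimetres.

```bash
python3 - <<'E'
from fit2 import *
import pickle; W=pickle.load(open("w.pkl","rb"))
im=cv2.resize(W["pixels"][90:295,225:420,::-1],None,fx=2.9,fy=2.9,interpolation=2); cv2.imwrite("pics/z.png",im)
hsv=cv2.cvtColor(W["pixels"],cv2.COLOR_RGB2HSV)
p=W
for e in([(320,197)],):print(plane(p,e,.052))
E
```

```text
[[ 0.59177134 -0.24515444  0.052     ]]
```

View pics/z.png

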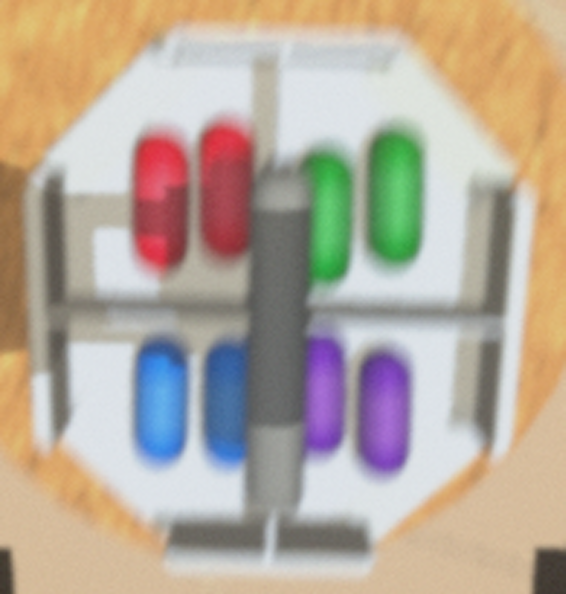

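```bash
python3 - <<'E'
from fit2 import *
import pickle; W=pickle.load(open("w.pkl","rb"))
L=np.array([(-53,95,48),(53,95,48),(-53,-95,48),(53,-95,48),(105,-43,48),(105,43,48),(-105,-43,48),(-105,43,48),(-63,0,100),(63,0,100)])/1000
uv=np.array([(533,185),(508,460),(28,180),(37,450),(165,573),(370,573),(172,30),(412,35),(284,168),(273,512)])/2.9+[225,90]
f=lambda t:(proj(W,place(t,L,.004))-uv).ravel()
r=least_squares(f,[.594,-.244,-1.15],loss="soft_l1");print(r.x.round(4),np.degrees(r.x[2]),r.fun.reshape(-1,2).round(1).tolist())
s=sensors.read_state();M=R.from_quat(s["eef_rot"]).as_matrix();print(M.round(3),np.degrees(np.arctan2(M[1,1],M[0,1])))
matfit([W])
E
```

```text
[ 0.5945 -0.2491 -1.1748] -67.30889578861984 [[-2.3, 3.3], [-2.5, -2.1], [2.8, -0.4], [2.6, -3.1], [1.6, -4.5], [-0.2, -2.6], [-0.2, 3.5], [-3.5, 4.5], [0.4, -0.5], [0.1, 1.2]]
[[-0.408  0.913  0.003]
 [ 0.913  0.408 -0.003]
 [-0.004  0.001 -1.   ]] 24.077464168047413
mat [ 0.5765 -0.2324  0.1472] 58 0.0006
```

>>> arm_command:
  steps:
    - {"slide": [0.0025,0.0015,-0.035],"rot": [0,0,-0.5],"grip": 1}
    - {"slide": [0.0025,0.0015,-0.035],"rot": [0,0,-0.5],"grip": 1}
    - {"slide": [0,0,-0.035],"rot": [0,0,0],"grip": 1}
    - {"slide": [0,0,-0.035],"rot": [0,0,0],"grip": 1}
    - {"slide": [0,0,-0.03],"rot": [0,0,0],"grip": 1}
    - {"slide": [0,0,-0.025],"rot": [0,0,0],"grip": 1}
    - {"slide": [0,0,-0.02],"rot": [0,0,0],"grip": 1}
    - {"slide": [0,0,-0.014],"rot": [0,0,0],"grip": 1}

```text
time: 6.0
ee_pos: [0.5948, -0.2437, 0.077]
eef_rot: [0.548, 0.837, 0.0, 0.0]
ft_force: [1.3, 0.1, 0.2]
width: 0.087
grip_force: 0.0
```

>>> arm_command:
  steps:
    - {"slide": [0,0,0],"rot": [0,0,0],"grip": 0.5}
    - {"slide": [0,0,0],"rot": [0,0,0],"grip": 0.3}
    - {"slide": [0,0,0],"rot": [0,0,0],"grip": 0.25}
    - {"slide": [0,0,0],"rot": [0,0,0],"grip": 0.2}
    - {"slide": [0,0,0],"rot": [0,0,0],"grip": 0}
    - {"slide": [0,0,0],"rot": [0,0,0],"grip": 0}
    - {"slide": [0,0,0],"rot": [0,0,0],"grip": 0}
    - {"slide": [0,0,0],"rot": [0,0,0],"grip": 0}
  newtons: 60

```text
time: 7.0
ee_pos: [0.5943, -0.2444, 0.0776]
eef_rot: [0.548, 0.836, -0.0, -0.0]
ft_force: [-2.6, -1.0, 1.8]
width: 0.0217
grip_force: 60.0
```

>>> arm_command:
  steps:
    - {"slide": [0,0,0.01],"rot": [0,0,0],"grip": 0}
    - {"slide": [0,0,0.02],"rot": [0,0,0],"grip": 0}
    - {"slide": [0,0,0.025],"rot": [0,0,0],"grip": 0}
    - {"slide": [0,0,0.028],"rot": [0,0,0],"grip": 0}
    - {"slide": [0,0,0.028],"rot": [0,0,0],"grip": 0}
    - {"slide": [0,0,0.025],"rot": [0,0,0],"grip": 0}
    - {"slide": [0,0,0.02],"rot": [0,0,0],"grip": 0}
    - {"slide": [0,0,0.01],"rot": [0,0,0],"grip": 0}

```text
time: 8.0
ee_pos: [0.595, -0.2443, 0.2459]
eef_rot: [0.548, 0.837, 0.0, 0.001]
ft_force: [-0.5, 0.0, -4.6]
width: 0.021
grip_force: 60.0
```

>>> arm_command:
  steps:
    - {"slide": [-0.001,0.01,0],"rot": [0,0,0],"grip": 0}
    - {"slide": [-0.002,0.02,0],"rot": [0,0,0],"grip": 0}
    - {"slide": [-0.003,0.028,0],"rot": [0,0,0],"grip": 0}
    - {"slide": [-0.003,0.028,0],"rot": [0,0,0],"grip": 0}
    - {"slide": [-0.003,0.028,0],"rot": [0,0,0],"grip": 0}
    - {"slide": [-0.003,0.028,0],"rot": [0,0,0],"grip": 0}
    - {"slide": [-0.003,0.028,0],"rot": [0,0,0],"grip": 0}
    - {"slide": [-0.003,0.028,0],"rot": [0,0,0],"grip": 0}

```text
time: 9.0
ee_pos: [0.5727, -0.0433, 0.2427]
eef_rot: [0.547, 0.837, -0.0, -0.001]
ft_force: [0.9, 0.1, -4.2]
width: 0.0215
grip_force: 60.0
```

>>> arm_command:
  steps:
    - {"slide": [-0.003,0.028,0],"rot": [0,0,0],"grip": 0}
    - {"slide": [-0.003,0.028,0],"rot": [0,0,0],"grip": 0}
    - {"slide": [-0.003,0.028,0],"rot": [0,0,0],"grip": 0}
    - {"slide": [-0.002,0.028,0],"rot": [0,0,0],"grip": 0}
    - {"slide": [-0.002,0.028,0],"rot": [0,0,0],"grip": 0}
    - {"slide": [-0.002,0.028,0],"rot": [0,0,0],"grip": 0}
    - {"slide": [-0.002,0.02,0],"rot": [0,0,0],"grip": 0}
    - {"slide": [-0.001,0.01,0],"rot": [0,0,0],"grip": 0}

```text
time: 10.0
ee_pos: [0.5549, 0.1537, 0.2431]
eef_rot: [0.547, 0.837, -0.0, -0.0]
ft_force: [0.9, -0.5, -4.8]
width: 0.0214
grip_force: 60.0
```

```bash
python3 - <<'E'
from fit2 import *
st(); S=eyes.camera("scene");D=eyes.camera("side")
ims=[]
s=sensors.read_state();x,y,z=s["ee_pos"];z0=z-.075
for p,off in((S,(280,110)),(D,(200,90))):
    im=np.ascontiguousarray(cv2.resize(p["pixels"][off[1]:off[1]+160,off[0]:off[0]+160,::-1],None,fx=2.5,fy=2.5,interpolation=2))
    draw(p,im,tubL(),[.582,.212,np.radians(9.3)],0,(255,255,0),2.5,off)
    draw(p,im,caddyL(),[x,y,np.radians(-66.5)],z0,(0,255,255),2.5,off); ims.append(im)
cv2.imwrite("pics/d.png",np.hstack(ims))
E
```

```text
{'time': 10.0, 'joint_positions': [-0.658, 0.214, 0.363, 1.584, -0.077, 1.359, 0.127], 'ee_pos': [0.555, 0.154, 0.243], 'eef_rot': [0.547, 0.837, -0.0, -0.0], 'ft_force': [0.851, -0.453, -4.754], 'width': 0.021, 'grip_force': 59.988}
```

View pics/d.png

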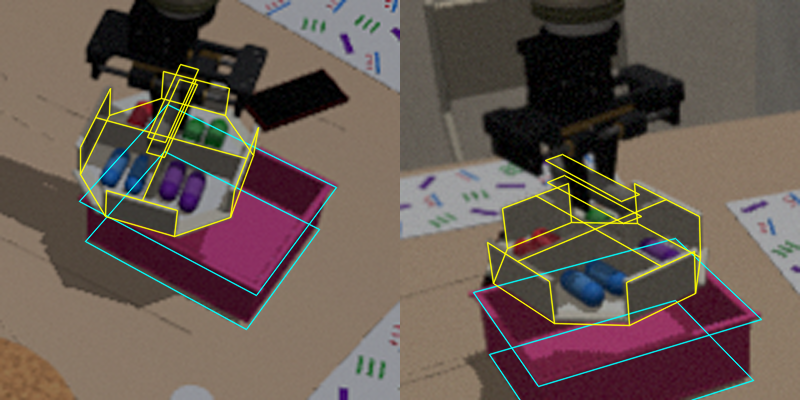

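The caddy and tub overlays match, and the crayons are still in place. Tipping now.

>>> arm_command:
  steps:
    - {"slide": [0,0,0],"rot": [-4.65,1.8,0],"grip": 0}
    - {"slide": [0,0,0],"rot": [-5.6,2.2,0],"grip": 0}
    - {"slide": [0,0,0],"rot": [-6.5,2.55,0],"grip": 0}
    - {"slide": [0,0,0],"rot": [-6.5,2.55,0],"grip": 0}
    - {"slide": [0,0,0],"rot": [-6.5,2.55,0],"grip": 0}
    - {"slide": [0,0,0],"rot": [-6.5,2.55,0],"grip": 0}
    - {"slide": [0,0,0],"rot": [-4.65,1.8,0],"grip": 0}
    - {"slide": [0,0,0],"rot": [-2.8,1.1,0],"grip": 0}

```text
time: 11.1
ee_pos: [0.556, 0.1517, 0.2429]
eef_rot: [0.502, 0.767, -0.391, 0.082]
ft_force: [-0.6, 0.1, -4.2]
width: 0.0213
grip_force: 60.0
```

>>> arm_command:
  steps:
    - {"slide": [0,0,0],"rot": [0,0,0],"grip": 0}
    - {"slide": [0,0,0],"rot": [0,0,0],"grip": 0}
    - {"slide": [0,0,0],"rot": [0,0,0],"grip": 0}
    - {"slide": [0,0,0],"rot": [0,0,0],"grip": 0}
    - {"slide": [0,0,0],"rot": [0,0,0],"grip": 0}
    - {"slide": [0,0,0],"rot": [0,0,0],"grip": 0}
    - {"slide": [0,0,0],"rot": [0,0,0],"grip": 0}
    - {"slide": [0,0,0],"rot": [0,0,0],"grip": 0}

```text
time: 12.1
ee_pos: [0.5557, 0.1519, 0.2435]
eef_rot: [0.503, 0.767, -0.39, 0.082]
ft_force: [-0.9, -0.0, -3.8]
width: 0.0216
grip_force: 60.0
```

```bash
python3 - <<'E'
from fit2 import *
st(); ims=[]
s=sensors.read_state();M=R.from_quat(s["eef_rot"]).as_matrix();print(np.degrees(np.arccos(-M[2,2])))
for n,off in(("scene",(280,110)),("side",(200,90))):
    p=eyes.camera(n); print([(np.round(q["bbox"]).tolist(),round(q["conf"],2)) for q in eyes.look_for("green1_mid",p)])
    ims.append(cv2.resize(p["pixels"][off[1]:off[1]+160,off[0]:off[0]+160,::-1],None,fx=2.5,fy=2.5,interpolation=2))
cv2.imwrite("pics/e.png",np.hstack(ims))
E
```

```text
{'time': 12.1, 'joint_positions': [-0.831, 0.707, 0.393, 1.162, 0.294, 1.933, -0.016], 'ee_pos': [0.556, 0.152, 0.244], 'eef_rot': [0.503, 0.767, -0.39, 0.082], 'ft_force': [-0.943, -0.035, -3.838], 'width': 0.022, 'grip_force': 60.004}
46.925622397172646
[]
[([260.0, 217.0, 278.0, 228.0], 0.66)]
```

View pics/e.png

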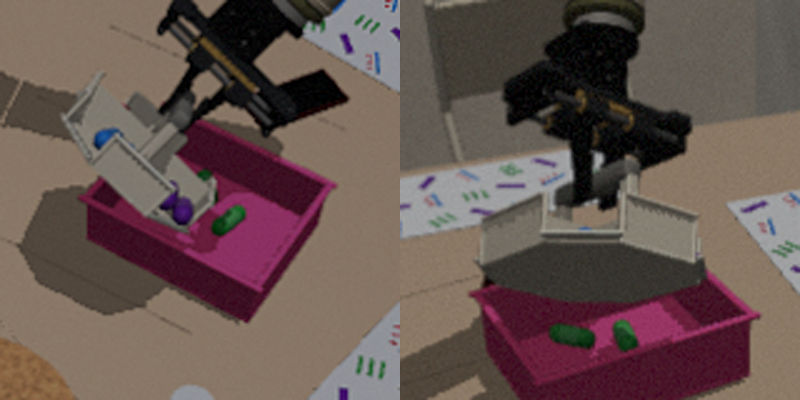

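Both green crayons lie in the tub, at side-crop (572,335) and (626,335), and blue and purple are still in the caddy. Levelling and returning.

>>> arm_command:
  steps:
    - {"slide": [0,0,0],"rot": [2.8,-1.1,0],"grip": 0}
    - {"slide": [0,0,0],"rot": [4.65,-1.8,0],"grip": 0}
    - {"slide": [0,0,0],"rot": [6.5,-2.55,0],"grip": 0}
    - {"slide": [0,0,0],"rot": [6.5,-2.55,0],"grip": 0}
    - {"slide": [0,0,0],"rot": [6.5,-2.55,0],"grip": 0}
    - {"slide": [0,0,0],"rot": [6.5,-2.55,0],"grip": 0}
    - {"slide": [0,0,0],"rot": [5.6,-2.2,0],"grip": 0}
    - {"slide": [0,0,0],"rot": [4.65,-1.8,0],"grip": 0}

```text
time: 13.3
ee_pos: [0.5556, 0.1507, 0.2448]
eef_rot: [0.549, 0.836, 0.003, 0.0]
ft_force: [-0.4, 0.2, -3.7]
width: 0.0213
grip_force: 60.0
```

>>> arm_command:
  steps:
    - {"slide": [0,-0.01,0],"rot": [0,0,0],"grip": 0}
    - {"slide": [0.001,-0.02,0],"rot": [0,0,0],"grip": 0}
    - {"slide": [0.0015,-0.028,0],"rot": [0,0,0],"grip": 0}
    - {"slide": [0.0015,-0.028,0],"rot": [0,0,0],"grip": 0}
    - {"slide": [0.0015,-0.028,0],"rot": [0,0,0],"grip": 0}
    - {"slide": [0.0015,-0.028,0],"rot": [0,0,0],"grip": 0}
    - {"slide": [0.0015,-0.028,0],"rot": [0,0,0],"grip": 0}
    - {"slide": [0.0015,-0.028,0],"rot": [0,0,0],"grip": 0}

```text
time: 14.3
ee_pos: [0.5655, -0.0478, 0.2433]
eef_rot: [0.548, 0.837, -0.001, -0.0]
ft_force: [-0.1, 1.1, -3.9]
width: 0.0216
grip_force: 60.0
```

>>> arm_command:
  steps:
    - {"slide": [0.0015,-0.028,0],"rot": [0,0,0],"grip": 0}
    - {"slide": [0.0015,-0.028,0],"rot": [0,0,0],"grip": 0}
    - {"slide": [0.0015,-0.028,0],"rot": [0,0,0],"grip": 0}
    - {"slide": [0.0015,-0.028,0],"rot": [0,0,0],"grip": 0}
    - {"slide": [0.0015,-0.028,0],"rot": [0,0,0],"grip": 0}
    - {"slide": [0.0015,-0.023,0],"rot": [0,0,0],"grip": 0}
    - {"slide": [0.001,-0.015,0],"rot": [0,0,0],"grip": 0}
    - {"slide": [0,-0.006,0],"rot": [0,0,0],"grip": 0}

```text
time: 15.3
ee_pos: [0.5754, -0.231, 0.2433]
eef_rot: [0.548, 0.836, -0.001, -0.0]
ft_force: [0.1, 0.1, -3.6]
width: 0.0216
grip_force: 60.0
```

```bash
python3 - <<'E'
from fit2 import *
st(); ims=[]
s=sensors.read_state();x,y,z=s["ee_pos"]
for n,off in(("scene",(205,180)),("side",(260,220))):
    p=eyes.camera(n)
    im=np.ascontiguousarray(cv2.resize(p["pixels"][off[1]:off[1]+160,off[0]:off[0]+160,::-1],None,fx=2.5,fy=2.5,interpolation=2))
    draw(p,im,caddyL(),[x,y,np.radians(-66.5)],z-.075,(0,255,255),2.5,off); ims.append(im)
cv2.imwrite("pics/f.png",np.hstack(ims))
E
```

```text
{'time': 15.3, 'joint_positions': [-0.141, 0.34, 0.582, 1.472, -0.186, 1.386, 0.859], 'ee_pos': [0.575, -0.231, 0.243], 'eef_rot': [0.548, 0.836, -0.001, -0.0], 'ft_force': [0.125, 0.078, -3.552], 'width': 0.022, 'grip_force': 59.988}
```

View pics/f.png

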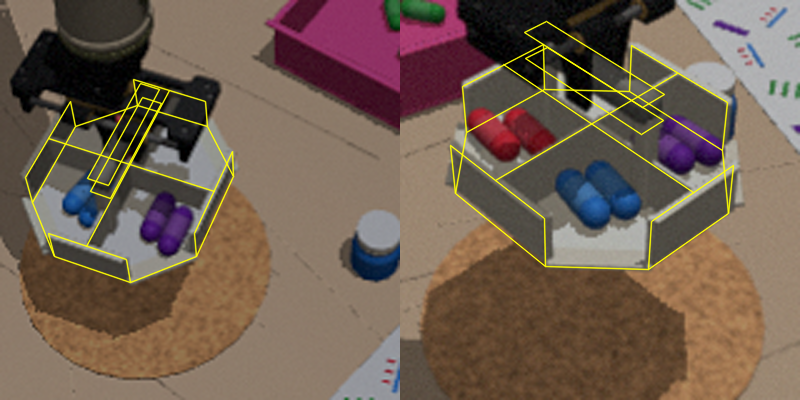

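The caddy is level over the mat with 2 red, 2 blue and 2 purple inside, and the overlay agrees with the TCP. Lowering.

>>> arm_command:
  steps:
    - {"slide": [0,0,-0.015],"rot": [0,0,0],"grip": 0}
    - {"slide": [0,0,-0.03],"rot": [0,0,0],"grip": 0}
    - {"slide": [0,0,-0.03],"rot": [0,0,0],"grip": 0}
    - {"slide": [0,0,-0.03],"rot": [0,0,0],"grip": 0}
    - {"slide": [0,0,-0.025],"rot": [0,0,0],"grip": 0}
    - {"slide": [0,0,-0.015],"rot": [0,0,0],"grip": 0}
    - {"slide": [0,0,-0.01],"rot": [0,0,0],"grip": 0}
    - {"slide": [0,0,-0.006],"rot": [0,0,0],"grip": 0}

```text
time: 16.4
ee_pos: [0.5759, -0.2299, 0.0824]
eef_rot: [0.548, 0.837, 0.0, 0.0]
ft_force: [0.2, 0.4, -2.7]
width: 0.0213
grip_force: 60.0
```

>>> arm_command:
  steps:
    - {"slide": [0,0,-0.002],"rot": [0,0,0],"grip": 0}
    - {"slide": [0,0,-0.001],"rot": [0,0,0],"grip": 0}
    - {"slide": [0,0,-0.001],"rot": [0,0,0],"grip": 0}
    - {"slide": [0,0,0],"rot": [0,0,0],"grip": 0}
    - {"slide": [0,0,0],"rot": [0,0,0],"grip": 0}
    - {"slide": [0,0,0],"rot": [0,0,0],"grip": 0}
    - {"slide": [0,0,0],"rot": [0,0,0],"grip": 0}
    - {"slide": [0,0,0],"rot": [0,0,0],"grip": 0}

```text
time: 17.4
ee_pos: [0.5757, -0.2301, 0.0786]
eef_rot: [0.548, 0.837, 0.0, 0.0]
ft_force: [0.8, -0.4, -4.5]
width: 0.0213
grip_force: 60.0
```

>>> arm_command:
  steps:
    - {"slide": [0,0,-0.0005],"rot": [0,0,0],"grip": 0}
    - {"slide": [0,0,-0.0005],"rot": [0,0,0],"grip": 0}
    - {"slide": [0,0,-0.0005],"rot": [0,0,0],"grip": 0}
    - {"slide": [0,0,0],"rot": [0,0,0],"grip": 0}
    - {"slide": [0,0,0],"rot": [0,0,0],"grip": 0}
    - {"slide": [0,0,0],"rot": [0,0,0],"grip": 0}
    - {"slide": [0,0,0],"rot": [0,0,0],"grip": 0}
    - {"slide": [0,0,0],"rot": [0,0,0],"grip": 0}

```text
time: 18.4
ee_pos: [0.5757, -0.2301, 0.0775]
eef_rot: [0.548, 0.837, 0.0, 0.0]
ft_force: [-4.3, 2.2, 6.1]
width: 0.0217
grip_force: 60.0
```

Contact. Releasing gently, then going straight up.

>>> arm_command:
  steps:
    - {"slide": [0,0,0.0005],"rot": [0,0,0],"grip": 0.3}
    - {"slide": [0,0,0],"rot": [0,0,0],"grip": 0.45}
    - {"slide": [0,0,0],"rot": [0,0,0],"grip": 0.6}
    - {"slide": [0,0,0],"rot": [0,0,0],"grip": 0.8}
    - {"slide": [0,0,0],"rot": [0,0,0],"grip": 0.9}
    - {"slide": [0,0,0],"rot": [0,0,0],"grip": 1}
    - {"slide": [0,0,0],"rot": [0,0,0],"grip": 1}
    - {"slide": [0,0,0],"rot": [0,0,0],"grip": 1}

```text
time: 19.4
ee_pos: [0.5757, -0.23, 0.0776]
eef_rot: [0.548, 0.837, 0.0, 0.0]
ft_force: [0.4, 0.8, -0.7]
width: 0.0845
grip_force: 0.0
```

>>> arm_command:
  steps:
    - {"slide": [0,0,0.015],"rot": [0,0,0],"grip": 1}
    - {"slide": [0,0,0.03],"rot": [0,0,0],"grip": 1}
    - {"slide": [0,0,0.035],"rot": [0,0,0],"grip": 1}
    - {"slide": [0,0,0.035],"rot": [0,0,0],"grip": 1}
    - {"slide": [0,0,0.035],"rot": [0,0,0],"grip": 1}
    - {"slide": [0,0,0.035],"rot": [0,0,0],"grip": 1}
    - {"slide": [0,0,0.035],"rot": [0,0,0],"grip": 1}
    - {"slide": [0,0,0],"rot": [0,0,0],"grip": 1}

```text
time: 20.4
ee_pos: [0.5765, -0.2309, 0.3016]
eef_rot: [0.548, 0.836, 0.001, 0.003]
ft_force: [0.5, -0.3, -0.1]
width: 0.0866
grip_force: 0.0
```

```bash
python3 - <<'E'
from fit2 import *
st(); ims=[]
P=[eyes.camera(n) for n in("scene","side","wrist")]; m=matfit(P[:2])
for p,off,f in((P[0],(205,230),2.6),(P[1],(260,285),2.6)):
    im=np.ascontiguousarray(cv2.resize(p["pixels"][off[1]:off[1]+125,off[0]:off[0]+150,::-1],None,fx=f,fy=f,interpolation=2))
    draw(p,im,caddyL(),[.575,-.2305,np.radians(-66.5)],.004,(0,255,255),f,off); ims.append(im)
w=cv2.resize(P[2]["pixels"][20:300,150:486,::-1],(390,325))
t=cv2.resize(P[0]["pixels"][130:255,300:450,::-1],(390,325))
cv2.imwrite("pics/g.png",cv2.resize(np.vstack([np.hstack(ims),np.hstack([w,t])]),(700,583)))
E
```

```text
{'time': 20.4, 'joint_positions': [-0.144, 0.317, 0.594, 1.377, -0.177, 1.494, 0.849], 'ee_pos': [0.576, -0.231, 0.302], 'eef_rot': [0.548, 0.836, 0.001, 0.003], 'ft_force': [0.548, -0.27, -0.132], 'width': 0.087, 'grip_force': 0.0}
mat [ 0.5739 -0.2313  0.1472] 37 0.0004Traceback (most recent call last):
  File "<stdin>", line 3, in <module>
  File "fit2.py", line 37, in matfit
    cs,_=cv2.findContours(m,cv2.RETR_EXTERNAL,cv2.CHAIN_APPROX_NONE);c=max(cs,key=cv2.contourArea)
                                                                       ~~~^^^^^^^^^^^^^^^^^^^^^^^^
ValueError: max() iterable argument is empty
```

```bash
python3 - <<'E'
from fit2 import *
P=[eyes.camera(n) for n in("scene","side","wrist")]; ims=[]
th=np.linspace(0,2*np.pi,61); c=np.c_[.15*np.cos(th),.15*np.sin(th),0*th]; C=np.hstack([c[:-1],c[1:]])
for p,off,f in((P[0],(205,230),2.6),(P[1],(260,285),2.6)):
    im=np.ascontiguousarray(cv2.resize(p["pixels"][off[1]:off[1]+125,off[0]:off[0]+150,::-1],None,fx=f,fy=f,interpolation=2))
    draw(p,im,caddyL(),[.575,-.2305,np.radians(-66.5)],.004,(0,255,255),f,off); draw(p,im,C,[.575,-.2305,0],.004,(255,255,0),f,off); ims.append(im)
w=cv2.resize(P[2]["pixels"][20:300,150:486,::-1],(390,325))
t=cv2.resize(P[0]["pixels"][130:255,300:450,::-1],(390,325))
cv2.imwrite("pics/g.png",cv2.resize(np.vstack([np.hstack(ims),np.hstack([w,t])]),(700,583)))
E
```

```text
(no output)
```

View pics/g.png

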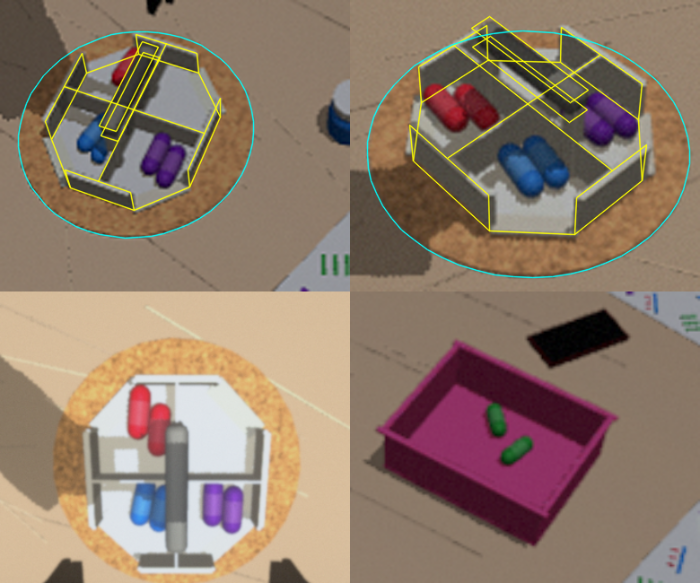

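The caddy stands centred on the mat with red, blue and purple in their own compartments. Both greens are in the tub, which hasn't moved, and the gripper is clear. Handing in.

```bash
python3 -c "
from bench import order
print(order.close_job())"
```

```text
the job is handed in; nothing more can be done
None
```

Job handed in at about 20 s of the 56 s allowed: both green crayons are in the tub, the other six stayed in their compartments, and the caddy is level in the middle of its mat and released.

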